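Rake hardwood chunks level in the drying tray

ROBOT

A 6-joint arm with a two-finger parallel gripper is mounted at the origin on the work surface. World frame = base frame: x ahead of the robot, y to its left, z up, the work surface at z = 0. Lengths are in m, angles in rad, forces in N, time in s.
With the tool pointing down it reaches from about 0.35 to 0.725 m from the base axis. Payload 6 kg.
Tool frame: the origin (TCP) lies between the finger pads; the fingertips stand 25 mm ahead of it and the grasp point (between the pads) lies 6 mm ahead of it; z points along the fingers, y is the line along which they close (so a half turn about z gives the same grasp; the last joint's range is limited). The gripper opens to 85 mm and grips with 20 to 120 N. Pads are 22 mm wide; open, the fingers measure 114 mm over their backs; the gripper's body (76 mm by 85 mm) begins 54 mm behind the grasp point. The pads swing forward as they close: fully open they stand 13 mm farther back than shut.
Start: joints at [-0.92, 0.04, 0.085, 0, -1.615, -0.334], TCP at [0.187, -0.57, 0.256] pointing down, gripper open.
Joint ranges: [-2.56, 2.56], [-1.29, 2.01], [-1.08, 1.49], [-3.29, 1.98], [-2.81, -0.18], [-2.99, 2.99]. Speed limits (rad/s): [2.57, 2.57, 3.01, 3.14, 3.14, 3.14].

INTERFACE

Orientations are given as a unit quaternion [x, y, z, w].
In Python, from plant import manip, vision gives the robot as it stands.
- The arm moves only by the tool step_arm, never from a script. Its argument "plan" is a list of rows, each a list of 7 numbers: the shift along the tool's x, y, z in cm, then the turn, a rotation vector about the tool's x, y, z in degrees, then the closure in counts, from 0 (fully open) to 255 (shut). A call has 1 to 20 rows; each row is the pose to reach, as a shift and turn from the pose commanded when the call began, along the tool's axes at that moment; what a row does not reach only later rows make up. A row lasts 1/10 s, in which the tool goes at most 50 mm and 8.59 degrees, less where a joint would pass 70% of its speed; a pose out of reach is approached as far as the arm can. A call with a gripper value outside its range is refused whole. The fingers move at their own pace and stop on an object; "grip_force" is the grip in N (left out, the last holds). Time passes only in rows, so rows that repeat a pose let the fingers close. It gives the time, the measured TCP pose, the force, the opening and the grip force at its end, in the units of the state.
- manip.state(): the state, without advancing time (a new reading comes with each control period).
- vision.camera(name): name is "scene" or "top" or "wrist"; returns the picture (400x640x3 uint8, red, green, blue); there is no depth.
- vision.camera_info(name): a dict with "camera_matrix" (3x3 intrinsics, pixels), "world_to_cam" (4x4, takes a point from world to camera coordinates). Camera axes: x right, y down, z forward; pixel columns grow to the right and rows downward; lengths in m; the calibration is good to about 2 mm. A picture is of the moment at which its call begins: read the wrist's pose just before it. camera_info takes no time and is no camera call; for the wrist camera it gives the pose at the moment of the call.
- manip.finish_job(): hands the job in; it is judged then, once.
The state is a dict: "time_s": time; "q": joint angles; "joint_vel": joint speeds; "joint_torque": joint torques, N m; "position": TCP position; "ee_rot": TCP orientation; "ft_force": force on the tool from outside, world axes, zero at the start; "wrist_torque": the same for the moment, N m; "grip_width": opening from 0.0 (shut) to 1.0 (fully open); "grip_force": force on a finger pad.
Only numpy, scipy, OpenCV 4.12 (cv2) and the standard library are available. Lean on these libraries where they do the work, as an engineer would, in place of code of your own. Each camera call takes 0.05 s, during which the arm holds its last target. There are 200 camera calls.

TASK

Take the rake by its handle and rake the heap of hardwood chunks out over the whole drying tray into one even layer: none lying on another, and no third of the tray's length with fewer than two chunks. Draw the tines from the heap past the middle into the bare third with them kept lightly down on the springy metal floor, which is not level there: press by feel, never harder than 8 N, move the chunks only with the rake, and leave the other things alone. Then put the rake back as it stood, tines on the bench and handle in the notch of its stand, and let go.

Things in the scene. Friction and masses are not known exactly. Their poses are not given: they have to be found in the camera images.
- tray: Wooden drying tray fixed to the bench: inside 310 mm (its x) by 170 mm (its y), frame 16 mm thick, 70 mm high. Origin: middle of the tray at bench level; +x points along the tray to the far end, where the heap is; -x to the near, bare end. Its floor is a thin springy expanded-metal sheet that gives about 1 mm per 5 N; its staples pull out if the rake bears on floor or frame with over 8 N.
- tray_far (a point): Middle of the inner far (+x) end of the tray, 30 mm above the bench. The floor sheet lies level at this height from here to a crease across the tray 12 mm on the far side of its middle.
- tray_near (a point): Middle of the inner near (-x) end of the tray frame, 30 mm above the bench (a point of the frame). From the crease the loose near part of the floor sheet slopes straight up or down to here, where it lies anywhere from 18 mm below to 18 mm above this point. No listed pose tells which; it must be felt.
- rake: Hand rake, 0.22 kg. Origin: at tine-tip level under the middle of the head, z up. Wooden head 22 x 130 x 22 mm, its middle 61 mm above the tips. Handle, flat-sided, 22 mm wide (y) and 26 mm deep, leaves the head toward -x rising 15 degrees and ends 241 mm behind it. At the start the tines stand on the bench and the handle lies in the notch of the stand; the frame is then level.
- rake_tips (a point): Tine-tip level under the middle of the rake's head (the rake's origin). Six round steel tines 6 mm thick, 24 mm apart along the rake's y (row 126 mm wide), hang 50 mm below the head.
- rake_grip (a point): Middle of the rake's handle 75 mm behind the head (-x) and 81 mm above tip level, near the balance point: a good place to grasp from above, across the 22 mm width.
- stand: Rake stand fixed to the bench: upright wooden board 18 mm thick (x), 84 mm wide (y) on a foot 18 mm high; a notch 36 mm wide and 22 mm deep in its top edge, its bottom 93 mm above the bench, carries the rake's handle. Origin: on the bench under the notch. The rake stands with its head on the +x side, tine tips 174 to 180 mm from the notch.
- stand_notch (a point): Middle of the bottom of the stand's notch, 93 mm above the bench.
- spray_bottle: Bystander: spray bottle, 78 mm across and 220 mm tall, standing right of the tray. Origin under its base.
- screw_tin: Bystander: tin, 72 mm across and 75 mm tall, left of the rake. Origin under its base.
- tape_measure: Bystander: tape measure, 75 x 42 x 70 mm, standing right of the tray. Origin under its base.
- chunk0: Sawn hardwood chunk 34 x 34 x 28 mm, about 24 g. Origin: its centre. One of eight that start as three loose rows across the far half of the tray, some 10 to 15 mm between rows (two in the row nearest the robot).
- chunk1: Sawn hardwood chunk 34 x 34 x 28 mm, about 24 g. Origin: its centre. One of eight that start as three loose rows across the far half of the tray, some 10 to 15 mm between rows (two in the row nearest the robot).
- chunk2: Sawn hardwood chunk 34 x 34 x 28 mm, about 24 g. Origin: its centre. One of eight that start as three loose rows across the far half of the tray, some 10 to 15 mm between rows (two in the row nearest the robot).
- chunk3: Sawn hardwood chunk 34 x 34 x 28 mm, about 24 g. Origin: its centre. One of eight that start as three loose rows across the far half of the tray, some 10 to 15 mm between rows (two in the row nearest the robot).
- chunk4: Sawn hardwood chunk 34 x 34 x 28 mm, about 24 g. Origin: its centre. One of eight that start as three loose rows across the far half of the tray, some 10 to 15 mm between rows (two in the row nearest the robot).
- chunk5: Sawn hardwood chunk 34 x 34 x 28 mm, about 24 g. Origin: its centre. One of eight that start as three loose rows across the far half of the tray, some 10 to 15 mm between rows (two in the row nearest the robot).
- chunk6: Sawn hardwood chunk 34 x 34 x 28 mm, about 24 g. Origin: its centre. One of eight that start as three loose rows across the far half of the tray, some 10 to 15 mm between rows (two in the row nearest the robot).
- chunk7: Sawn hardwood chunk 34 x 34 x 28 mm, about 24 g. Origin: its centre. One of eight that start as three loose rows across the far half of the tray, some 10 to 15 mm between rows (two in the row nearest the robot).
- chunk8: Sawn hardwood chunk 34 x 34 x 28 mm, about 24 g. Origin: its centre. One of two that start on top of the heap.
- chunk9: Sawn hardwood chunk 34 x 34 x 28 mm, about 24 g. Origin: its centre. One of two that start on top of the heap.
Mind the look-alikes: they are no part of the job. Leave any blue look-alike of the chunk8 alone.

How it is judged:
On the way, in this order (a step that is already met when the one before it is completed fails the run):
1. the rake is taken off its stand (height (world z) of rake_tips above 0.03 m and height (world z) of rake_grip above 0.11 m), for 0.1 s.
2. the tines are set down in the heap, on the tray's floor (contact force between rake and tray above 1 N and z of rake_tips in the frame of tray below 0.052 m and y of rake_tips in the frame of tray between -0.03 and 0.03 m and x of rake_tips in the frame of tray above 0.03 m), for 0.1 s.
3. the tines pass the middle of the tray, still on the floor (contact force between rake and tray above 1 N and z of rake_tips in the frame of tray below 0.052 m and y of rake_tips in the frame of tray between -0.03 and 0.03 m and x of rake_tips in the frame of tray between -0.02 and 0.02 m), for 0.1 s.
4. the tines reach the near third of the tray, still on the floor (contact force between rake and tray above 1 N and z of rake_tips in the frame of tray below 0.052 m and y of rake_tips in the frame of tray between -0.03 and 0.03 m and x of rake_tips in the frame of tray below -0.052 m), for 0.1 s.
At the end, for the whole second after the job is handed in: All ten chunks at rest in the tray, each bearing on it by itself (over 0.16 N: none on another), at least two in each third of its length (split 52 mm either side of the middle); rake at rest, tilt under 0.15 rad, tips within 12 mm of the bench and 145-215 mm from the notch, handle on the stand (((x of chunk0 in the frame of tray above 0.052 m and (x of chunk1 in the frame of tray above 0.052 m or x of chunk2 in the frame of tray above 0.052 m or x of chunk3 in the frame of tray above 0.052 m or x of chunk4 in the frame of tray above 0.052 m or x of chunk5 in the frame of tray above 0.052 m or x of chunk6 in the frame of tray above 0.052 m or x of chunk7 in the frame of tray above 0.052 m or x of chunk8 in the frame of tray above 0.052 m or x of chunk9 in the frame of tray above 0.052 m)) or (x of chunk1 in the frame of tray above 0.052 m and (x of chunk2 in the frame of tray above 0.052 m or x of chunk3 in the frame of tray above 0.052 m or x of chunk4 in the frame of tray above 0.052 m or x of chunk5 in the frame of tray above 0.052 m or x of chunk6 in the frame of tray above 0.052 m or x of chunk7 in the frame of tray above 0.052 m or x of chunk8 in the frame of tray above 0.052 m or x of chunk9 in the frame of tray above 0.052 m)) or (x of chunk2 in the frame of tray above 0.052 m and (x of chunk3 in the frame of tray above 0.052 m or x of chunk4 in the frame of tray above 0.052 m or x of chunk5 in the frame of tray above 0.052 m or x of chunk6 in the frame of tray above 0.052 m or x of chunk7 in the frame of tray above 0.052 m or x of chunk8 in the frame of tray above 0.052 m or x of chunk9 in the frame of tray above 0.052 m)) or (x of chunk3 in the frame of tray above 0.052 m and (x of chunk4 in the frame of tray above 0.052 m or x of chunk5 in the frame of tray above 0.052 m or x of chunk6 in the frame of tray above 0.052 m or x of chunk7 in the frame of tray above 0.052 m or x of chunk8 in the frame of tray above 0.052 m or x of chunk9 in the frame of tray above 0.052 m)) or (x of chunk4 in the frame of tray above 0.052 m and (x of chunk5 in the frame of tray above 0.052 m or x of chunk6 in the frame of tray above 0.052 m or x of chunk7 in the frame of tray above 0.052 m or x of chunk8 in the frame of tray above 0.052 m or x of chunk9 in the frame of tray above 0.052 m)) or (x of chunk5 in the frame of tray above 0.052 m and (x of chunk6 in the frame of tray above 0.052 m or x of chunk7 in the frame of tray above 0.052 m or x of chunk8 in the frame of tray above 0.052 m or x of chunk9 in the frame of tray above 0.052 m)) or (x of chunk6 in the frame of tray above 0.052 m and (x of chunk7 in the frame of tray above 0.052 m or x of chunk8 in the frame of tray above 0.052 m or x of chunk9 in the frame of tray above 0.052 m)) or (x of chunk7 in the frame of tray above 0.052 m and (x of chunk8 in the frame of tray above 0.052 m or x of chunk9 in the frame of tray above 0.052 m)) or (x of chunk8 in the frame of tray above 0.052 m and x of chunk9 in the frame of tray above 0.052 m)) and ((x of chunk0 in the frame of tray between -0.052 and 0.052 m and (x of chunk1 in the frame of tray between -0.052 and 0.052 m or x of chunk2 in the frame of tray between -0.052 and 0.052 m or x of chunk3 in the frame of tray between -0.052 and 0.052 m or x of chunk4 in the frame of tray between -0.052 and 0.052 m or x of chunk5 in the frame of tray between -0.052 and 0.052 m or x of chunk6 in the frame of tray between -0.052 and 0.052 m or x of chunk7 in the frame of tray between -0.052 and 0.052 m or x of chunk8 in the frame of tray between -0.052 and 0.052 m or x of chunk9 in the frame of tray between -0.052 and 0.052 m)) or (x of chunk1 in the frame of tray between -0.052 and 0.052 m and (x of chunk2 in the frame of tray between -0.052 and 0.052 m or x of chunk3 in the frame of tray between -0.052 and 0.052 m or x of chunk4 in the frame of tray between -0.052 and 0.052 m or x of chunk5 in the frame of tray between -0.052 and 0.052 m or x of chunk6 in the frame of tray between -0.052 and 0.052 m or x of chunk7 in the frame of tray between -0.052 and 0.052 m or x of chunk8 in the frame of tray between -0.052 and 0.052 m or x of chunk9 in the frame of tray between -0.052 and 0.052 m)) or (x of chunk2 in the frame of tray between -0.052 and 0.052 m and (x of chunk3 in the frame of tray between -0.052 and 0.052 m or x of chunk4 in the frame of tray between -0.052 and 0.052 m or x of chunk5 in the frame of tray between -0.052 and 0.052 m or x of chunk6 in the frame of tray between -0.052 and 0.052 m or x of chunk7 in the frame of tray between -0.052 and 0.052 m or x of chunk8 in the frame of tray between -0.052 and 0.052 m or x of chunk9 in the frame of tray between -0.052 and 0.052 m)) or (x of chunk3 in the frame of tray between -0.052 and 0.052 m and (x of chunk4 in the frame of tray between -0.052 and 0.052 m or x of chunk5 in the frame of tray between -0.052 and 0.052 m or x of chunk6 in the frame of tray between -0.052 and 0.052 m or x of chunk7 in the frame of tray between -0.052 and 0.052 m or x of chunk8 in the frame of tray between -0.052 and 0.052 m or x of chunk9 in the frame of tray between -0.052 and 0.052 m)) or (x of chunk4 in the frame of tray between -0.052 and 0.052 m and (x of chunk5 in the frame of tray between -0.052 and 0.052 m or x of chunk6 in the frame of tray between -0.052 and 0.052 m or x of chunk7 in the frame of tray between -0.052 and 0.052 m or x of chunk8 in the frame of tray between -0.052 and 0.052 m or x of chunk9 in the frame of tray between -0.052 and 0.052 m)) or (x of chunk5 in the frame of tray between -0.052 and 0.052 m and (x of chunk6 in the frame of tray between -0.052 and 0.052 m or x of chunk7 in the frame of tray between -0.052 and 0.052 m or x of chunk8 in the frame of tray between -0.052 and 0.052 m or x of chunk9 in the frame of tray between -0.052 and 0.052 m)) or (x of chunk6 in the frame of tray between -0.052 and 0.052 m and (x of chunk7 in the frame of tray between -0.052 and 0.052 m or x of chunk8 in the frame of tray between -0.052 and 0.052 m or x of chunk9 in the frame of tray between -0.052 and 0.052 m)) or (x of chunk7 in the frame of tray between -0.052 and 0.052 m and (x of chunk8 in the frame of tray between -0.052 and 0.052 m or x of chunk9 in the frame of tray between -0.052 and 0.052 m)) or (x of chunk8 in the frame of tray between -0.052 and 0.052 m and x of chunk9 in the frame of tray between -0.052 and 0.052 m)) and ((x of chunk0 in the frame of tray below -0.052 m and (x of chunk1 in the frame of tray below -0.052 m or x of chunk2 in the frame of tray below -0.052 m or x of chunk3 in the frame of tray below -0.052 m or x of chunk4 in the frame of tray below -0.052 m or x of chunk5 in the frame of tray below -0.052 m or x of chunk6 in the frame of tray below -0.052 m or x of chunk7 in the frame of tray below -0.052 m or x of chunk8 in the frame of tray below -0.052 m or x of chunk9 in the frame of tray below -0.052 m)) or (x of chunk1 in the frame of tray below -0.052 m and (x of chunk2 in the frame of tray below -0.052 m or x of chunk3 in the frame of tray below -0.052 m or x of chunk4 in the frame of tray below -0.052 m or x of chunk5 in the frame of tray below -0.052 m or x of chunk6 in the frame of tray below -0.052 m or x of chunk7 in the frame of tray below -0.052 m or x of chunk8 in the frame of tray below -0.052 m or x of chunk9 in the frame of tray below -0.052 m)) or (x of chunk2 in the frame of tray below -0.052 m and (x of chunk3 in the frame of tray below -0.052 m or x of chunk4 in the frame of tray below -0.052 m or x of chunk5 in the frame of tray below -0.052 m or x of chunk6 in the frame of tray below -0.052 m or x of chunk7 in the frame of tray below -0.052 m or x of chunk8 in the frame of tray below -0.052 m or x of chunk9 in the frame of tray below -0.052 m)) or (x of chunk3 in the frame of tray below -0.052 m and (x of chunk4 in the frame of tray below -0.052 m or x of chunk5 in the frame of tray below -0.052 m or x of chunk6 in the frame of tray below -0.052 m or x of chunk7 in the frame of tray below -0.052 m or x of chunk8 in the frame of tray below -0.052 m or x of chunk9 in the frame of tray below -0.052 m)) or (x of chunk4 in the frame of tray below -0.052 m and (x of chunk5 in the frame of tray below -0.052 m or x of chunk6 in the frame of tray below -0.052 m or x of chunk7 in the frame of tray below -0.052 m or x of chunk8 in the frame of tray below -0.052 m or x of chunk9 in the frame of tray below -0.052 m)) or (x of chunk5 in the frame of tray below -0.052 m and (x of chunk6 in the frame of tray below -0.052 m or x of chunk7 in the frame of tray below -0.052 m or x of chunk8 in the frame of tray below -0.052 m or x of chunk9 in the frame of tray below -0.052 m)) or (x of chunk6 in the frame of tray below -0.052 m and (x of chunk7 in the frame of tray below -0.052 m or x of chunk8 in the frame of tray below -0.052 m or x of chunk9 in the frame of tray below -0.052 m)) or (x of chunk7 in the frame of tray below -0.052 m and (x of chunk8 in the frame of tray below -0.052 m or x of chunk9 in the frame of tray below -0.052 m)) or (x of chunk8 in the frame of tray below -0.052 m and x of chunk9 in the frame of tray below -0.052 m)) and x of chunk0 in the frame of tray between -0.155 and 0.155 m and y of chunk0 in the frame of tray between -0.085 and 0.085 m and contact force between each of chunk0, chunk1, chunk2, chunk3, chunk4, chunk5, chunk6, chunk7, chunk8, chunk9 and tray above 0.16 N and linear speed of each of chunk0, chunk1, chunk2, chunk3, chunk4, chunk5, chunk6, chunk7, chunk8, chunk9, rake below 0.02 m/s and x of chunk1 in the frame of tray between -0.155 and 0.155 m and y of chunk1 in the frame of tray between -0.085 and 0.085 m and x of chunk2 in the frame of tray between -0.155 and 0.155 m and y of chunk2 in the frame of tray between -0.085 and 0.085 m and x of chunk3 in the frame of tray between -0.155 and 0.155 m and y of chunk3 in the frame of tray between -0.085 and 0.085 m and x of chunk4 in the frame of tray between -0.155 and 0.155 m and y of chunk4 in the frame of tray between -0.085 and 0.085 m and x of chunk5 in the frame of tray between -0.155 and 0.155 m and y of chunk5 in the frame of tray between -0.085 and 0.085 m and x of chunk6 in the frame of tray between -0.155 and 0.155 m and y of chunk6 in the frame of tray between -0.085 and 0.085 m and x of chunk7 in the frame of tray between -0.155 and 0.155 m and y of chunk7 in the frame of tray between -0.085 and 0.085 m and x of chunk8 in the frame of tray between -0.155 and 0.155 m and y of chunk8 in the frame of tray between -0.085 and 0.085 m and x of chunk9 in the frame of tray between -0.155 and 0.155 m and y of chunk9 in the frame of tray between -0.085 and 0.085 m and contact force between rake and stand above 0.1 N and height (world z) of rake_tips below 0.012 m and angle between rake's own z axis and vertical below 0.15 rad and horizontal distance between rake_tips and stand_notch between 0.145 and 0.215 m); the robot touches nothing.
It fails at once if the rake bears on the tray (floor or frame) with more than 8 N (contact force between rake and tray above 8 N).
It fails at once if a chunk is moved by the gripper or arm instead of the rake (contact force between any of chunk0, chunk1, chunk2, chunk3, chunk4, chunk5, chunk6, chunk7, chunk8, chunk9 and the arm above 0.5 N or contact force between any of chunk0, chunk1, chunk2, chunk3, chunk4, chunk5, chunk6, chunk7, chunk8, chunk9 and the fingers above 0.5 N).
It fails at once if the spray bottle, the tin or the tape measure is moved more than 20 mm (distance of any of spray_bottle, screw_tin, tape_measure from where it was at the start of the episode above 0.02 m).
It also fails if it takes over 70 s, if anything falls off the work surface, if the arm or the gripper's body presses on something with over 40 N, if the wrist force passes 120 N, or if a joint passes its speed limit or range.

## Working session

There is one attempt and no reset: what is moved stays moved. The work goes in short steps, Python scripts to look and compute and a tool call to move; the robot and the scene stay as the last step left them, time stands still between calls to the robot, and variables do not carry over. Pictures are saved under pics/ and viewed, at most 10 in all, crops included, and the job is handed in when it is done.

Besides the shell and the picture viewer there is one more tool, called after "Request:" by a JSON object that holds its "method" and its "body". step_arm: Moves the arm, as the interface text tells. Its arguments: {"type":"object","properties":{"plan":{"type":"array","items":{"type":"array","items":{"type":"number"}}},"grip_force":{"type":"number"}},"required":["plan"]}

```bash
ls; mkdir -p pics; python3 - <<'E'
from plant import manip, vision
import cv2,numpy as np
s=manip.state(); print(s)
for n in("scene","top"):
    im=vision.camera(n); cv2.imwrite(f"pics/{n}0.png",im[:,:,::-1]); i=vision.camera_info(n); print(n,np.round(i["camera_matrix"],1).tolist(),np.round(i["world_to_cam"],4).tolist())
E
```

```text
pics
{'time_s': 0.0, 'q': array([-9.20290942e-01,  4.08077313e-02,  8.37809820e-02, -4.56435891e-04,
       -1.61549687e+00, -3.33675533e-01]), 'joint_vel': array([ 2.95329313e-04, -4.93065151e-04, -1.30181078e-03, -1.13924435e-03,
        1.12155721e-03, -4.52478971e-05]), 'joint_torque': array([-2.63149523e-04, -3.68202710e+01,  3.47408581e+01,  6.93216830e+00,
       -5.40220251e-03, -2.61370207e-05]), 'position': array([ 0.18690533, -0.56983955,  0.25526614]), 'ee_rot': array([-1.57762992e-01,  9.87476603e-01,  8.68895055e-04, -2.07100667e-04]), 'ft_force': array([-0.15815137, -0.58943735,  0.18757255]), 'wrist_torque': array([-0.0517491 , -0.04401015,  0.03512264]), 'grip_force': 0.0, 'grip_width': 0.9981767429892529}
scene [[427.4, 0.0, 325.0], [0.0, 427.4, 204.2], [0.0, 0.0, 1.0]] [[-0.0608, 0.9981, -0.0046, 0.0314], [0.8542, 0.0497, -0.5176, -0.4728], [-0.5164, -0.0354, -0.8556, 1.7471], [0.0, 0.0, 0.0, 1.0]]
top [[433.0, 0.0, 318.6], [0.0, 433.0, 200.9], [0.0, 0.0, 1.0]] [[0.0113, -0.9999, 0.0025, 0.03], [-0.9924, -0.0115, -0.1226, 0.6101], [0.1226, -0.0011, -0.9925, 1.1076], [0.0, 0.0, 0.0, 1.0]]
```

View pics/top0.png

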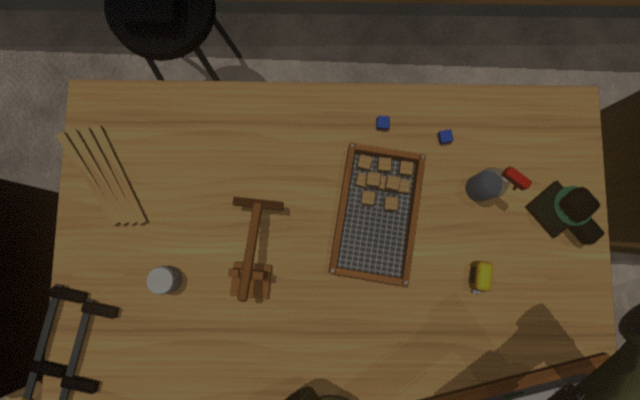

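View pics/scene0.png

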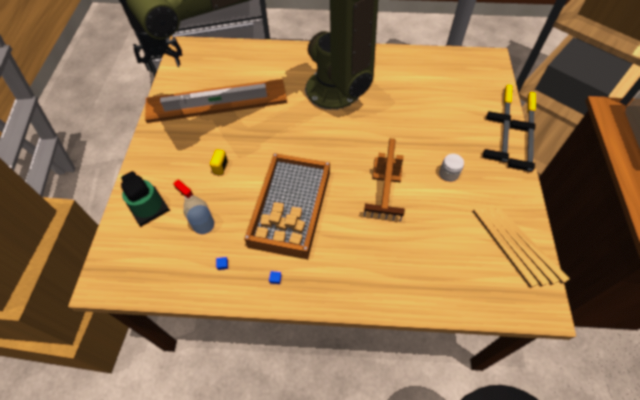

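The top view shows the rake head at about (234–283, 203), its handle running to (244, 300) and the stand at (252, 272). The tray corners are at (350,146), (424,156), (407,284) and (331,272), with tan chunks in its far half at (358–412, 160–205). There are two blue look-alike cubes outside the tray, at (383,123) and (446,137). The tan cubes inside the tray are the ones that fit the description, so I'll leave the blue ones alone. Next is one enlarged crop to confirm this.

```bash
cat > h.py <<'E'
from plant import manip, vision
import cv2,numpy as np
def ray(n,u,v,z,info=None):
    i=info or vision.camera_info(n); K=np.array(i["camera_matrix"]);T=np.array(i["world_to_cam"]);R=T[:3,:3];c=-R.T@T[:3,3]
    d=R.T@np.linalg.inv(K)@[u,v,1]; return c+d*(z-c[2])/d[2]
def proj(n,p,info=None):
    i=info or vision.camera_info(n); K=np.array(i["camera_matrix"]);T=np.array(i["world_to_cam"])
    q=K@(T[:3,:3]@np.asarray(p)+T[:3,3]); return q[:2]/q[2]
E
python3 - <<'E'
from h import *
im=cv2.imread("pics/top0.png")
c=im[130:310,225:435]; cv2.imwrite("pics/crop0.png",cv2.resize(c,None,fx=3.3,fy=3.3,interpolation=cv2.INTER_CUBIC))
for p in [(350,146),(424,156),(407,284),(331,272)]: print(ray("top",*p,.07).round(4))
for p in [(234,203),(283,208)]: print('head',ray("top",*p,.072).round(4))
E
```

```text
[ 0.7509 -0.0434  0.07  ]
[ 0.7265 -0.2362  0.07  ]
[ 0.3979 -0.1874  0.07  ]
[0.4255 0.0037 0.07  ]
head [0.5974 0.2536 0.072 ]
head [0.586  0.1278 0.072 ]
```

View pics/crop0.png

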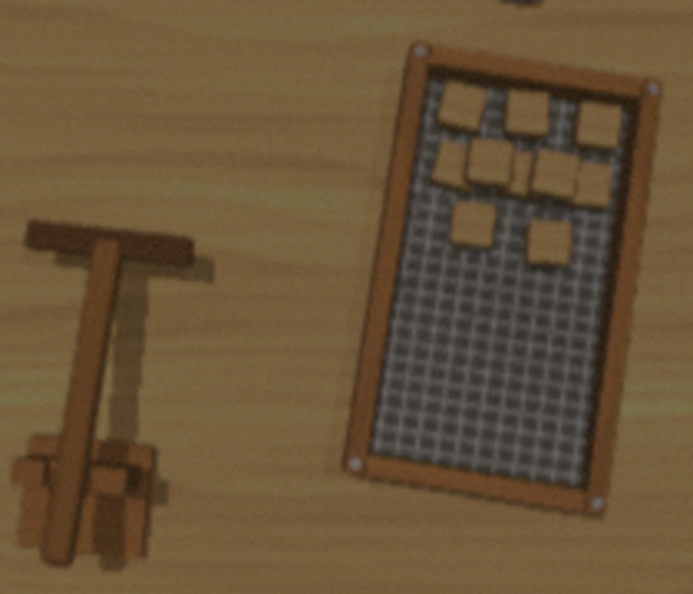

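The crop confirms ten tan chunks in the tray: far row (463,107), (527,112), (598,124); middle row (450,163), (520,172), (593,183) with two on top at (490,162) and (553,172); and near row (473,223), (549,243). The rake lies with its handle in the stand.

```bash
cat >> h.py <<'E'
from scipy.spatial.transform import Rotation as Rn
from scipy.optimize import least_squares
def fit(pts,loc,x0):
    f=lambda q:np.concatenate([proj("top",[q[0]+np.cos(q[2])*a-np.sin(q[2])*b,q[1]+np.sin(q[2])*a+np.cos(q[2])*b,c])-p for p,(a,b,c) in zip(pts,loc)])
    r=least_squares(f,x0); return r.x,r.fun
def rel(target,yaw):  # shift in tool axes cm and turn deg so tool y is along rake y
    s=manip.state(); R=Rn.from_quat(s["ee_rot"]); ty=R.apply([0,1,0]); a=np.arctan2(ty[1],ty[0])
    d=(yaw+np.pi/2-a+np.pi/2)%np.pi-np.pi/2
    return (R.inv().apply(np.array(target)-s["position"])*100).round(2), "turn about tool z deg",round(-np.degrees(d),2),"world shift",(np.array(target)-s["position"]).round(4)
E
python3 - <<'E'
from h import *
C=lambda l:[np.array(p)/3.3+[225,130]-.35 for p in l]
t,e=fit(C([(414,40),(662,80),(602,518),(343,468)]),[(.171,.101,.07),(.171,-.101,.07),(-.171,-.101,.07),(-.171,.101,.07)],[.57,-.11,-.15]); print("tray",t.round(4),e.round(1))
r,e=fit(C([(28,234),(192,251),(58,562)]),[(0,.065,.072),(0,-.065,.072),(-.252,0,.134)],[.59,.19,-.1]); print("rake",r.round(4),e.round(1))
c,s=np.cos(r[2]),np.sin(r[2]); g=[r[0]-.075*c,r[1]-.075*s]; print("grip",g)
print(rel([g[0],g[1],.20],r[2])); print(rel([g[0],g[1],.087],r[2]))
ct,st=np.cos(t[2]),np.sin(t[2])
for n,z,l in(("low",.058,[(463,107),(527,112),(598,124),(450,163),(520,172),(593,183),(473,223),(549,243)]),("top",.086,[(490,162),(553,172)])):
    for p in C(l):
        w=ray("top",*p,z)[:2]-t[:2]; print(n,round(1e3*(ct*w[0]+st*w[1])),round(1e3*(-st*w[0]+ct*w[1])))
E
```

```text
tray [ 0.5782 -0.1153 -0.1574] [-0.5 -0.3  0.9  0.4  0.3 -0.8 -0.6  0.7]
rake [ 0.6032  0.1918 -0.0912] [-0.1 -2.1  0.6 -2.1 -0.4  3.7]
grip [np.float64(0.5284821998837641), np.float64(0.1985848094081732)]
(array([-56.4 ,  62.37,   5.63]), 'turn about tool z deg', np.float64(23.38), 'world shift', array([ 0.3416,  0.7685, -0.0554]))
(array([-56.4 ,  62.35,  16.93]), 'turn about tool z deg', np.float64(23.38), 'world shift', array([ 0.3416,  0.7685, -0.1684]))
low 126 52
low 131 1
low 131 -56
low 80 55
low 82 -1
low 83 -59
low 36 30
low 30 -32
top 81 27
top 81 -22
```

Request:
{"method": "step_arm", "body": {"plan": [[-56.7,62.4,5.6,0,0,23.4,0],[-56.7,62.4,5.6,0,0,23.4,0],[-56.7,62.4,5.6,0,0,23.4,0],[-56.7,62.4,5.6,0,0,23.4,0],[-56.7,62.4,5.6,0,0,23.4,0],[-56.7,62.4,5.6,0,0,23.4,0],[-56.7,62.4,5.6,0,0,23.4,0],[-56.7,62.4,5.6,0,0,23.4,0],[-56.7,62.4,5.6,0,0,23.4,0],[-56.7,62.4,5.6,0,0,23.4,0],[-56.7,62.4,5.6,0,0,23.4,0],[-56.7,62.4,5.6,0,0,23.4,0],[-56.7,62.4,5.6,0,0,23.4,0],[-56.7,62.4,5.6,0,0,23.4,0],[-56.7,62.4,5.6,0,0,23.4,0],[-56.7,62.4,5.6,0,0,23.4,0],[-56.7,62.4,5.6,0,0,23.4,0],[-56.7,62.4,5.6,0,0,23.4,0],[-56.7,62.4,5.6,0,0,23.4,0],[-56.7,62.4,5.6,0,0,23.4,0]]}}

```text
time_s: 2.1
position: [0.5311, 0.1989, 0.2004]
ee_rot: [0.046, 0.999, -0.0, -0.0]
ft_force: [0.3, -0.6, -0.3]
grip_width: 0.998
grip_force: 0.0
```

```bash
python3 - <<'E'
from h import *
s=manip.state(); print(s["time_s"],s["position"],s["ee_rot"],s["ft_force"]); i=vision.camera_info("wrist")
im=vision.camera("wrist"); cv2.imwrite("pics/w1.png",im[:,:,::-1])
import pickle; pickle.dump(i,open("w1.pkl","wb"))
print(rel([.5285,.1986,.087],-.0912))
for x in(.593,.598,.603): print(x,[proj("wrist",[x,.1918+b,.072],i).round(0) for b in(.065,-.065)])
E
```

```text
2.1 [0.53114453 0.19885063 0.20035646] [ 4.59090234e-02  9.98945615e-01 -1.22963854e-04 -6.94372258e-05] [ 0.25854276 -0.56707927 -0.26074993]
(array([ 0.27, -0.03, 11.38]), 'turn about tool z deg', np.float64(-0.07), 'world shift', array([-0.0027,  0.    , -0.1138]))
0.593 [array([381., 257.]), array([252., 268.])]
0.598 [array([382., 262.]), array([253., 272.])]
0.603 [array([382., 266.]), array([254., 276.])]
```

View pics/w1.png

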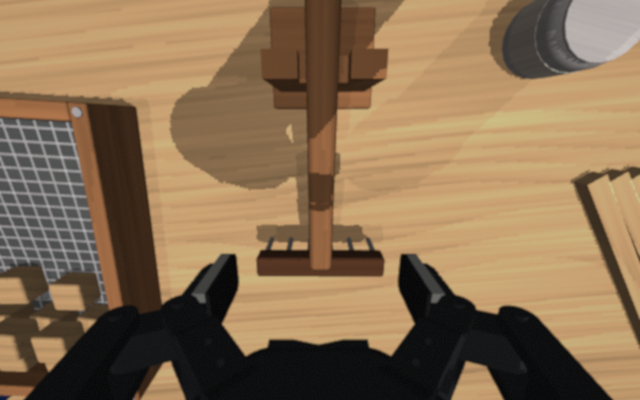

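The wrist view shows the rake head at (258–384, 250–276) and the handle along column 321, centred between the fingers. I'm going down.

Request:
{"method": "step_arm", "body": {"plan": [[0.5,0,4,0,0,0,0],[0.5,0,8,0,0,0,0],[0.5,0,10,0,0,0,0],[0.5,0,11.3,0,0,0,0],[0.5,0,11.3,0,0,0,0],[0.5,0,11.3,0,0,0,150],[0.5,0,11.3,0,0,0,255],[0.5,0,11.3,0,0,0,255],[0.5,0,11.3,0,0,0,255],[0.5,0,11.3,0,0,0,255],[0.5,0,11.3,0,0,0,255],[0.5,0,11.3,0,0,0,255],[0.5,0,11.3,0,0,0,255]], "grip_force": 80}}

```text
time_s: 3.45
position: [0.5268, 0.2001, 0.0881]
ee_rot: [0.046, 0.999, 0.0, 0.001]
ft_force: [-0.4, 0.7, 5.4]
grip_width: 0.246
grip_force: 78.6
```

Request:
{"method": "step_arm", "body": {"plan": [[0,0,-1,0,0,0,255],[0,0,-3,0,0,0,255],[0,0,-7,0,0,0,255],[0,0,-11,0,0,0,255],[0,0,-14,0,0,0,255],[0,0,-14,0,0,0,255],[0,0,-14,0,0,0,255],[0,0,-14,0,0,0,255]]}}

```text
time_s: 4.25
position: [0.5256, 0.1997, 0.2251]
ee_rot: [0.046, 0.999, -0.001, -0.002]
ft_force: [-0.1, 0.3, -3.4]
grip_width: 0.245
grip_force: 78.6
```

```bash
cat >> h.py <<'E'
TR=np.array([.5782,-.1153,-.1574]); OFF=.0735; TZ=.0881
def t2w(x,y,z): c,s=np.cos(TR[2]),np.sin(TR[2]); return np.array([TR[0]+c*x-s*y,TR[1]+s*x+c*y,z])
def w2t(p): c,s=np.cos(TR[2]),np.sin(TR[2]); d=np.asarray(p)[:2]-TR[:2]; return np.array([c*d[0]+s*d[1],-s*d[0]+c*d[1]])
def tips(x,y,z): return rel(t2w(x-OFF,y,z+TZ),TR[2])
E
python3 - <<'E'
from h import *
s=manip.state(); print(s["position"],s["ee_rot"],s["ft_force"],s["wrist_torque"])
print(tips(-.10,0,.14))
im=vision.camera("wrist"); i=vision.camera_info("wrist"); cv2.imwrite("pics/w2.png",im[:,:,::-1])
p=s["position"];y=-.092
for dx in(-.078,-.0735,-.068): print(dx,[proj("wrist",[p[0]-dx*np.cos(y)-b*np.sin(y),p[1]-dx*np.sin(y)+b*np.cos(y),p[2]-.0881+.072],i).round(0) for b in(.065,-.065)])
E
```

```text
[0.52556317 0.19973488 0.22514618] [ 4.57813118e-02  9.98949833e-01 -7.17622669e-04 -1.66962728e-03] [-0.06894662  0.30361716 -3.36809638] [-0.0108404   0.03441287  0.01204285]
(array([  9.19, -29.75,  -0.22]), 'turn about tool z deg', np.float64(3.77), 'world shift', array([-0.1187, -0.2878,  0.003 ]))
-0.078 [array([421., 375.]), array([214., 374.])]
-0.0735 [array([422., 369.]), array([213., 369.])]
-0.068 [array([423., 362.]), array([212., 362.])]
```

View pics/w2.png

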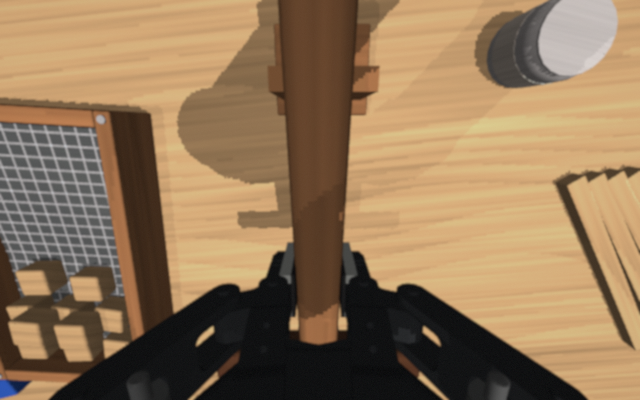

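Request:
{"method": "step_arm", "body": {"plan": [[9.2,-29.8,-0.2,0,0,3.8,255],[9.2,-29.8,-0.2,0,0,3.8,255],[9.2,-29.8,-0.2,0,0,3.8,255],[9.2,-29.8,-0.2,0,0,3.8,255],[9.2,-29.8,-0.2,0,0,3.8,255],[9.2,-29.8,-0.2,0,0,3.8,255],[9.2,-29.8,-0.2,0,0,3.8,255],[9.2,-29.8,-0.2,0,0,3.8,255],[9.2,-29.8,-0.2,0,0,3.8,255],[9.2,-29.8,-0.2,0,0,3.8,255],[9.2,-29.8,-0.2,0,0,3.8,255]]}}

```text
time_s: 5.4
position: [0.4078, -0.0875, 0.2288]
ee_rot: [0.078, 0.997, -0.0, -0.001]
ft_force: [-0.3, -0.7, -1.7]
grip_width: 0.241
grip_force: 79.0
```

```bash
cat >> h.py <<'E'
def st():
    s=manip.state(); print(round(s["time_s"],2),"tips",(w2t(s["position"])+[OFF,0]).round(4),"z",round(s["position"][2]-TZ,4),"F",s["ft_force"].round(2),"tq",s["wrist_torque"].round(2),"tilt",Rn.from_quat(s["ee_rot"]).apply([0,0,1]).round(3))
E
python3 - <<'E'
from h import *
st(); print(tips(-.10,0,.05))
im=vision.camera("top"); cv2.imwrite("pics/t2.png",cv2.resize(im[110:310,290:450],None,fx=3.5,fy=3,interpolation=cv2.INTER_CUBIC)[:,:,::-1])
E
```

```text
5.4 tips [-0.0992  0.0008] z 0.1407 F [-0.33 -0.68 -1.75] tq [-0.01  0.   -0.03] tilt [-0.001 -0.    -1.   ]
(array([ 0.07, -0.07,  9.07]), 'turn about tool z deg', np.float64(0.06), 'world shift', array([-0.0009, -0.0006, -0.0907]))
```

View pics/t2.png

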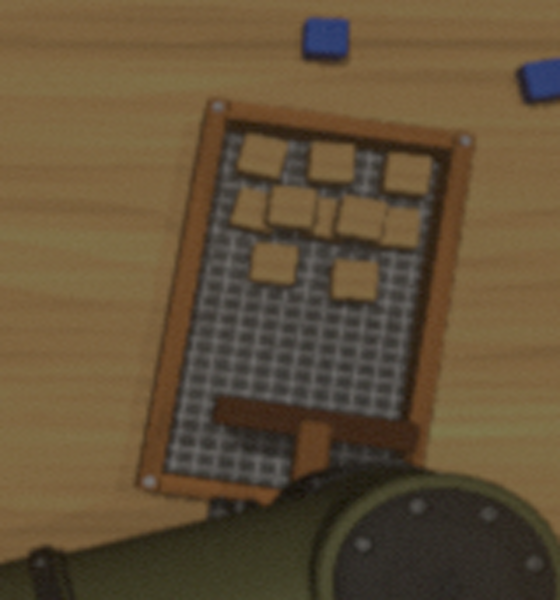

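The head spans (215,410) to (415,435) in the crop, over the bare third and roughly centred. I'll work out its exact offset.

```bash
python3 - <<'E'
from h import *
for u,v in((215,410),(415,435)): print(w2t(ray("top",290+u/3.5-.35,110+v/3-.35,.2127)).round(4))
E
```

```text
[-0.1018  0.0644]
[-0.0987 -0.0627]
```

Request:
{"method": "step_arm", "body": {"plan": [[0,0,3,0,0,0,255],[0,0,6,0,0,0,255],[0,0,8,0,0,0,255],[0,0,8.5,0,0,0,255],[0,0,9,0,0,0,255],[0,0,9,0,0,0,255],[0,0,9,0,0,0,255],[0,0,9,0,0,0,255]]}}

```text
time_s: 6.25
position: [0.4079, -0.0883, 0.1403]
ee_rot: [0.079, 0.997, 0.0, 0.001]
ft_force: [0.0, -0.2, -2.4]
grip_width: 0.25
grip_force: 79.0
```

Request:
{"method": "step_arm", "body": {"plan": [[-4,0,0,0,0,0,255],[-8,0,0,0,0,0,255],[-8,0,0.7,0,0,0,255],[-8,0,1.4,0,0,0,255],[-8,0,1.6,0,0,0,255],[-8,0,1.6,0,0,0,255],[-8,0,1.6,0,0,0,255],[-8,0,1.6,0,0,0,255]]}}

```text
time_s: 7.05
position: [0.4865, -0.1009, 0.1243]
ee_rot: [0.079, 0.997, 0.0, 0.001]
ft_force: [0.2, 0.1, -1.9]
grip_width: 0.244
grip_force: 79.1
```

```bash
python3 - <<'E'
from h import *
for k in range(3): st(); vision.camera("top")
E
```

```text
7.05 tips [-0.0193 -0.0001] z 0.0362 F [ 0.21  0.15 -1.88] tq [ 0.01  0.02 -0.03] tilt [ 0.002  0.    -1.   ]
7.1 tips [-0.0193 -0.0001] z 0.0361 F [ 0.3   0.02 -0.84] tq [ 0.05 -0.02 -0.03] tilt [ 0.002  0.    -1.   ]
7.15 tips [-0.0193 -0.0001] z 0.0359 F [ 0.08  0.47 -1.79] tq [-0.03 -0.    0.01] tilt [ 0.001  0.    -1.   ]
```

Request:
{"method": "step_arm", "body": {"plan": [[0,0,0.05,0,0,0,255],[0,0,0.1,0,0,0,255],[0,0,0.15,0,0,0,255],[0,0,0.15,0,0,0,255]]}}

```text
time_s: 7.6
position: [0.4864, -0.101, 0.1216]
ee_rot: [0.079, 0.997, 0.0, -0.0]
ft_force: [0.1, -0.2, -3.1]
grip_width: 0.246
grip_force: 79.0
```

Request:
{"method": "step_arm", "body": {"plan": [[0,0,0.05,0,0,0,255],[0,0,0.1,0,0,0,255],[0,0,0.1,0,0,0,255]]}}

```text
time_s: 7.9
position: [0.4865, -0.101, 0.1209]
ee_rot: [0.079, 0.997, -0.0, 0.0]
ft_force: [-0.2, 0.0, -0.2]
grip_width: 0.242
grip_force: 79.2
```

```bash
cat >> h.py <<'E'
def avg(n=5):
    F=[];P=[];Q=[]
    for k in range(n): s=manip.state();F.append(s["ft_force"]);P.append(s["position"]);Q.append(s["wrist_torque"]);vision.camera("top")
    P=np.mean(P,0); print(round(s["time_s"],2),"tips",(w2t(P)+[OFF,0]).round(4),"z",round(P[2]-TZ,4),"F",np.mean(F,0).round(2),"tq",np.mean(Q,0).round(3))
E
python3 -c "
from h import *
avg(5)"
```

```text
8.1 tips [-0.0193 -0.0002] z 0.0328 F [ 0.02  0.37 -1.25] tq [-0.022  0.019 -0.014]
```

Request:
{"method": "step_arm", "body": {"plan": [[0,0,0.03,0,0,0,255],[0,0,0.06,0,0,0,255],[0,0,0.06,0,0,0,255]]}}

```text
time_s: 8.45
position: [0.4865, -0.101, 0.1204]
ee_rot: [0.079, 0.997, 0.0, 0.0]
ft_force: [-1.0, 0.6, 0.8]
grip_width: 0.246
grip_force: 79.4
```

```bash
python3 -c "
from h import *
avg(4)"
```

```text
8.6 tips [-0.0193 -0.0003] z 0.0323 F [-0.81  0.37  0.78] tq [0.002 0.204 0.011]
```

Request:
{"method": "step_arm", "body": {"plan": [[0,0,-0.4,0,0,0,255],[0,0,-0.8,0,0,0,255],[2.3,0,-0.8,0,0,0,255],[4.6,0,-0.8,0,0,0,255],[4.6,0,-0.7,0,0,0,255],[4.6,0,-0.6,0,0,0,255],[4.6,0,-0.55,0,0,0,255],[4.6,0,-0.55,0,0,0,255]]}}

```text
time_s: 9.45
position: [0.4414, -0.0938, 0.1256]
ee_rot: [0.079, 0.997, -0.0, -0.0]
ft_force: [0.4, 0.5, -1.3]
grip_width: 0.245
grip_force: 79.1
```

```bash
python3 -c "
from h import *
avg(4)"
```

```text
9.6 tips [-0.065  -0.0002] z 0.0375 F [ 0.29  0.01 -1.81] tq [ 0.051 -0.101 -0.022]
```

Request:
{"method": "step_arm", "body": {"plan": [[0,0,0.04,0,0,0,255],[0,0,0.08,0,0,0,255],[0,0,0.08,0,0,0,255]]}}

```text
time_s: 9.95
position: [0.4412, -0.0938, 0.1251]
ee_rot: [0.079, 0.997, -0.0, 0.0]
ft_force: [0.4, 0.3, 0.1]
grip_width: 0.243
grip_force: 79.4
```

```bash
python3 -c "
from h import *
avg(4)"
```

```text
10.1 tips [-0.0652 -0.0003] z 0.037 F [ 0.11 -0.04 -0.2 ] tq [-0.042 -0.043 -0.005]
```

Request:
{"method": "step_arm", "body": {"plan": [[0,0,-4,0,0,0,255],[0,0,-7.8,0,0,0,255],[-5,0,-7.8,0,0,0,255],[-9,0,-7.8,0,0,0,255],[-13,0,-7.8,0,0,0,255],[-17,0,-7.8,0,0,0,255],[-17.5,0,-7.8,0,0,0,255],[-17.5,0,-7.8,0,0,0,255],[-17.5,0,-7.8,0,0,0,255]]}}

```text
time_s: 11.05
position: [0.6133, -0.1212, 0.2028]
ee_rot: [0.079, 0.997, 0.0, -0.0]
ft_force: [-0.0, 0.1, -1.5]
grip_width: 0.25
grip_force: 79.0
```

```bash
python3 - <<'E'
from h import *
avg(3); print(tips(.108,0,.066))
im=vision.camera("top"); cv2.imwrite("pics/t3.png",cv2.resize(im[110:310,290:450],None,fx=3.5,fy=3,interpolation=cv2.INTER_CUBIC)[:,:,::-1])
E
```

```text
11.15 tips [ 0.109  -0.0003] z 0.1153 F [-0.22  0.13 -1.82] tq [ 0.022  0.032 -0.028]
(array([0.11, 0.02, 5.  ]), 'turn about tool z deg', np.float64(-0.01), 'world shift', array([-0.001 ,  0.0004, -0.05  ]))
```

View pics/t3.png

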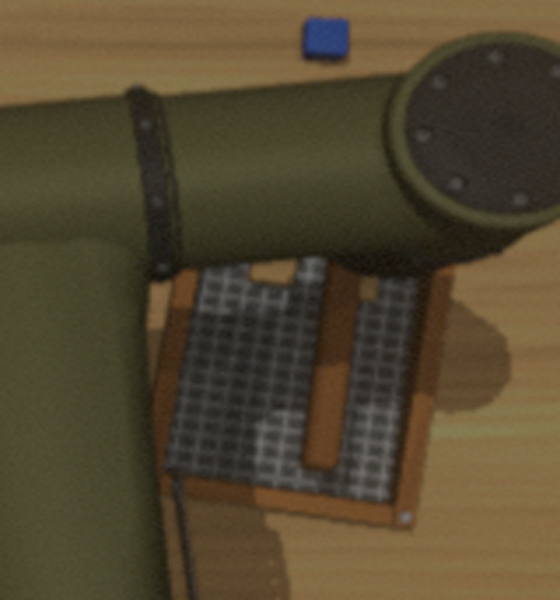

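The arm hides the head here; only the handle is visible, at (325, 260–465). I'll knock the two top chunks off the heap toward the near side with the tines high.

Request:
{"method": "step_arm", "body": {"plan": [[0.1,0,3,0,0,0,255],[0.1,0,4.5,0,0,0,255],[0.1,0,4.9,0,0,0,255],[0.1,0,4.9,0,0,0,255],[0.8,0,4.9,0,0,0,255],[1.6,0,4.9,0,0,0,255],[2.4,0,4.9,0,0,0,255],[3.2,0,4.9,0,0,0,255],[4.0,0,4.9,0,0,0,255],[4.8,0,4.9,0,0,0,255],[5.6,0,4.9,0,0,0,255],[6.4,0,4.9,0,0,0,255],[7.2,0,4.9,0,0,0,255],[8.0,0,4.9,0,0,0,255],[8.8,0,4.9,0,0,0,255],[9.6,0,4.9,0,0,0,255],[10.4,0,4.9,0,0,0,255],[11.2,0,4.9,0,0,0,255],[11.2,0,4.9,0,0,0,255]]}}

```text
time_s: 13.15
position: [0.5026, -0.1035, 0.1541]
ee_rot: [0.079, 0.997, 0.0, 0.0]
ft_force: [0.4, -0.3, -2.5]
grip_width: 0.244
grip_force: 79.1
```

Request:
{"method": "step_arm", "body": {"plan": [[0,0,-3,0,0,0,255],[0,0,-6,0,0,0,255],[4,0,-6,0,0,0,255],[8,0,-6,0,0,0,255],[10,0,-6,0,0,0,255],[10,0,-6,0,0,0,255],[10,0,-6,0,0,0,255]]}}

```text
time_s: 13.85
position: [0.4047, -0.0878, 0.2144]
ee_rot: [0.079, 0.997, 0.0, 0.001]
ft_force: [0.1, -0.6, -1.7]
grip_width: 0.247
grip_force: 79.1
```

```bash
python3 - <<'E'
from h import *
avg(3)
a=vision.camera("top"); b=vision.camera("scene"); a=cv2.resize(a[135:295,320:440],None,fx=3.5,fy=3.5,interpolation=cv2.INTER_CUBIC); b=cv2.resize(b[145:265,235:340],None,fx=3.5,fy=3.5,interpolation=cv2.INTER_CUBIC)
o=np.zeros((560,790,3),np.uint8); o[:a.shape[0],:a.shape[1]]=a; o[:b.shape[0],422:422+b.shape[1]]=b
cv2.imwrite("pics/t4.png",o[:,:,::-1])
E
```

```text
13.95 tips [-1.02e-01 -1.00e-04] z 0.126 F [ 0.18 -0.33 -1.97] tq [ 0.014 -0.027  0.022]
```

View pics/t4.png

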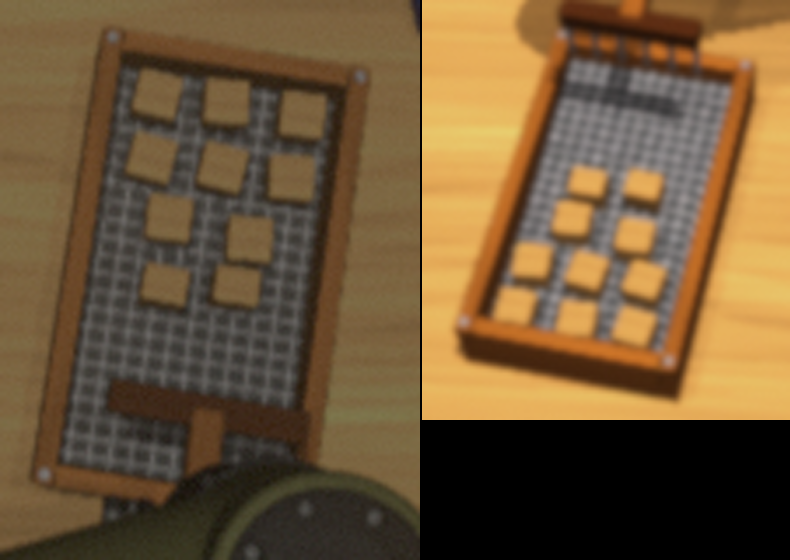

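The knock worked. All ten chunks now lie singly: far row (157,95), (227,101), (302,114); middle row (151,159), (222,167), (291,177); near row (169,217), (249,239); and the two fallen at (165,285), (237,286).

```bash
python3 - <<'E'
from h import *
for u,v in[(157,95),(227,101),(302,114),(151,159),(222,167),(291,177),(169,217),(249,239),(165,285),(237,286)]:
    print((1e3*w2t(ray("top",320+u/3.5-.35,135+v/3.5-.35,.058))).round())
print(tips(.055,0,.10))
E
```

```text
[127.  53.]
[131.   1.]
[131. -56.]
[78. 50.]
[81. -3.]
[ 82. -55.]
[37. 30.]
[ 31. -31.]
[-13.  25.]
[ -5. -27.]
(array([-15.7 ,   0.04,   2.52]), 'turn about tool z deg', np.float64(-0.05), 'world shift', array([ 0.1551, -0.0244, -0.0254]))
```

Request:
{"method": "step_arm", "body": {"plan": [[-4,1.4,0,0,0,0,255],[-8,1.4,1,0,0,0,255],[-12,1.4,2,0,0,0,255],[-15.9,1.4,2,0,0,0,255],[-15.9,1.4,4,0,0,0,255],[-15.9,1.4,6,0,0,0,255],[-15.9,1.4,6,0,0,0,255],[-15.9,1.4,6,0,0,0,255]]}}

```text
time_s: 14.9
position: [0.5638, -0.0994, 0.1538]
ee_rot: [0.079, 0.997, -0.0, -0.001]
ft_force: [-0.1, 0.3, -2.0]
grip_width: 0.243
grip_force: 79.1
```

```bash
python3 - <<'E'
from h import *
avg(2); print(tips(.057,.014,.050))
E
```

```text
14.95 tips [0.057  0.0135] z 0.0663 F [-0.13 -0.01 -1.36] tq [-0.003 -0.009  0.013]
(array([0.04, 0.04, 1.74]), 'turn about tool z deg', np.float64(-0.02), 'world shift', array([-0.0003,  0.0004, -0.0174]))
```

Descend past the chunk-top level slowly, down to tips at 0.054 m.

Request:
{"method": "step_arm", "body": {"plan": [[0,0,0.4,0,0,0,255],[0,0,0.7,0,0,0,255],[0,0,1.0,0,0,0,255],[0,0,1.2,0,0,0,255],[0,0,1.2,0,0,0,255]]}}

```text
time_s: 15.5
position: [0.5645, -0.0992, 0.1431]
ee_rot: [0.079, 0.997, -0.0, 0.001]
ft_force: [-0.0, 0.2, 3.4]
grip_width: 0.243
grip_force: 79.7
```

```bash
python3 - <<'E'
from h import *
avg(3)
E
```

```text
15.6 tips [0.0573 0.0137] z 0.055 F [-0.25  0.36  2.95] tq [ 0.088 -0.397  0.003]
```

Request:
{"method": "step_arm", "body": {"plan": [[0,0,-0.5,0,0,0,255],[-0.25,0,-0.9,0,0,0,255],[-0.25,0,-0.9,0,0,0,255],[-0.25,0,-0.4,0,0,0,255],[-0.25,0,-0.1,0,0,0,255],[-0.25,0,0.1,0,0,0,255],[-0.25,0,0.1,0,0,0,255]]}}

```text
time_s: 16.35
position: [0.5658, -0.0995, 0.14]
ee_rot: [0.079, 0.997, -0.0, -0.001]
ft_force: [0.7, -0.1, -1.6]
grip_width: 0.245
grip_force: 79.1
```

```bash
python3 - <<'E'
from h import *
avg(3)
E
```

```text
16.45 tips [0.0589 0.0137] z 0.0523 F [ 0.18 -0.31 -1.98] tq [ 0.002 -0.016 -0.008]
```

Request:
{"method": "step_arm", "body": {"plan": [[0,0,0.4,0,0,0,255],[0,0,0.8,0,0,0,255],[0,0,1.2,0,0,0,255],[0,0,1.6,0,0,0,255],[0,0,1.75,0,0,0,255],[0,0,1.75,0,0,0,255],[0,0,1.75,0,0,0,255]]}}

```text
time_s: 17.2
position: [0.5663, -0.0995, 0.1235]
ee_rot: [0.079, 0.997, -0.0, 0.0]
ft_force: [0.4, -0.1, -2.1]
grip_width: 0.246
grip_force: 79.1
```

```bash
python3 - <<'E'
from h import *
avg(3)
E
```

```text
17.3 tips [0.0593 0.0137] z 0.0355 F [ 0.21 -0.06 -2.21] tq [-0.    -0.013 -0.003]
```

Request:
{"method": "step_arm", "body": {"plan": [[0,0,0.1,0,0,0,255],[0,0,0.2,0,0,0,255],[0,0,0.3,0,0,0,255],[0,0,0.4,0,0,0,255],[0,0,0.45,0,0,0,255],[0,0,0.45,0,0,0,255]]}}

```text
time_s: 17.95
position: [0.5661, -0.0995, 0.1188]
ee_rot: [0.079, 0.997, 0.0, -0.0]
ft_force: [0.5, -0.2, -1.8]
grip_width: 0.248
grip_force: 79.1
```

```bash
python3 - <<'E'
from h import *
avg(3)
E
```

```text
18.05 tips [0.0591 0.0137] z 0.0307 F [-0.07 -0.15 -1.78] tq [ 0.038 -0.005  0.002]
```

Request:
{"method": "step_arm", "body": {"plan": [[0,0,0.04,0,0,0,255],[0,0,0.08,0,0,0,255],[0,0,0.08,0,0,0,255]]}}

```text
time_s: 18.4
position: [0.5662, -0.0995, 0.118]
ee_rot: [0.079, 0.997, 0.0, -0.0]
ft_force: [-0.6, 0.0, -2.4]
grip_width: 0.241
grip_force: 79.1
```

```bash
python3 - <<'E'
from h import *
avg(4)
E
```

```text
18.55 tips [0.0591 0.0137] z 0.0299 F [-0.16  0.19 -2.05] tq [0.033 0.005 0.009]
```

Request:
{"method": "step_arm", "body": {"plan": [[0,0,0.04,0,0,0,255],[0,0,0.08,0,0,0,255],[0,0,0.08,0,0,0,255]]}}

```text
time_s: 18.9
position: [0.5662, -0.0995, 0.1175]
ee_rot: [0.079, 0.997, 0.0, 0.0]
ft_force: [-1.1, -0.8, -0.4]
grip_width: 0.245
grip_force: 79.1
```

```bash
python3 - <<'E'
from h import *
avg(4)
E
```

```text
19.05 tips [0.0592 0.0137] z 0.0294 F [-0.7  -0.04 -0.29] tq [ 0.081  0.272 -0.027]
```

Request:
{"method": "step_arm", "body": {"plan": [[0,0,0.04,0,0,0,255],[0,0,0.04,0,0,0,255],[0.4,0,0.04,0,0,0,255],[0.8,0,0.04,0,0,0,255],[1.2,0,0.04,0,0,0,255],[1.6,0,0.04,0,0,0,255],[2.0,0,0.04,0,0,0,255],[2.0,0,0.04,0,0,0,255]]}}

```text
time_s: 19.9
position: [0.5458, -0.0962, 0.1171]
ee_rot: [0.079, 0.997, 0.0, -0.0]
ft_force: [-0.6, 0.1, 1.6]
grip_width: 0.247
grip_force: 79.4
```

```bash
python3 - <<'E'
from h import *
avg(4)
E
```

```text
20.05 tips [0.0386 0.0138] z 0.0289 F [-1.46  0.53  1.79] tq [0.278 0.335 0.007]
```

Request:
{"method": "step_arm", "body": {"plan": [[0.4,0,-0.02,0,0,0,255],[0.8,0,-0.02,0,0,0,255],[1.2,0,-0.02,0,0,0,255],[1.6,0,-0.02,0,0,0,255],[2.0,0,-0.02,0,0,0,255],[2.4,0,-0.02,0,0,0,255],[2.4,0,-0.02,0,0,0,255]]}}

```text
time_s: 20.8
position: [0.522, -0.0925, 0.1171]
ee_rot: [0.079, 0.997, 0.0, -0.0]
ft_force: [-0.3, -0.1, 0.8]
grip_width: 0.244
grip_force: 79.4
```

```bash
python3 - <<'E'
from h import *
avg(3)
E
```

```text
20.9 tips [0.0145 0.0137] z 0.029 F [-0.89  0.81  1.06] tq [ 0.209  0.252 -0.001]
```

Request:
{"method": "step_arm", "body": {"plan": [[0.4,0,-0.02,0,0,0,255],[0.8,0,-0.055,0,0,0,255],[1.2,0,-0.095,0,0,0,255],[1.6,0,-0.13,0,0,0,255],[2.0,0,-0.17,0,0,0,255],[2.0,0,-0.17,0,0,0,255]]}}

```text
time_s: 21.55
position: [0.5023, -0.0893, 0.1189]
ee_rot: [0.079, 0.997, 0.0, -0.0]
ft_force: [-0.3, 0.4, 1.4]
grip_width: 0.246
grip_force: 79.4
```

```bash
python3 - <<'E'
from h import *
avg(3)
E
```

```text
21.65 tips [-0.0054  0.0137] z 0.0307 F [-1.01  0.73  0.93] tq [0.17  0.107 0.018]
```

Holding about 3 N, so the slope is right. Continue to about −0.035.

Request:
{"method": "step_arm", "body": {"plan": [[0.4,0,-0.04,0,0,0,255],[0.8,0,-0.08,0,0,0,255],[1.2,0,-0.115,0,0,0,255],[1.6,0,-0.155,0,0,0,255],[2.0,0,-0.195,0,0,0,255],[2.4,0,-0.235,0,0,0,255],[2.8,0,-0.27,0,0,0,255],[2.8,0,-0.27,0,0,0,255]]}}

```text
time_s: 22.5
position: [0.4747, -0.0849, 0.1216]
ee_rot: [0.079, 0.997, 0.0, -0.0]
ft_force: [-0.4, 0.8, 1.6]
grip_width: 0.245
grip_force: 79.5
```

```bash
python3 - <<'E'
from h import *
avg(3)
E
```

```text
22.6 tips [-0.0335  0.0138] z 0.0334 F [-1.24  0.96  1.96] tq [ 0.216  0.174 -0.017]
```

Request:
{"method": "step_arm", "body": {"plan": [[0.4,0,-0.05,0,0,0,255],[0.8,0,-0.09,0,0,0,255],[1.2,0,-0.13,0,0,0,255],[1.6,0,-0.17,0,0,0,255],[2.0,0,-0.21,0,0,0,255],[2.4,0,-0.25,0,0,0,255],[2.4,0,-0.25,0,0,0,255]]}}

```text
time_s: 23.35
position: [0.4509, -0.0812, 0.124]
ee_rot: [0.079, 0.997, 0.0, -0.0]
ft_force: [-0.9, -0.1, 0.8]
grip_width: 0.243
grip_force: 79.4
```

```bash
python3 - <<'E'
from h import *
avg(3)
E
```

```text
23.45 tips [-0.0575  0.0138] z 0.0359 F [-1.2   0.98  1.3 ] tq [0.171 0.236 0.042]
```

Request:
{"method": "step_arm", "body": {"plan": [[0.4,0,-0.04,0,0,0,255],[0.8,0,-0.08,0,0,0,255],[0.8,0,-0.08,0,0,0,255],[0.8,0,-0.08,0,0,0,255],[0.3,0,-0.3,0,0,0,255],[0,0,-2,0,0,0,255],[0,0,-5,0,0,0,255],[3,0,-9,0,0,0,255],[5,0,-9,0,0,0,255],[5,0,-9,0,0,0,255],[5,0,-9,0,0,0,255]]}}

```text
time_s: 24.6
position: [0.4021, -0.0732, 0.2135]
ee_rot: [0.079, 0.997, 0.0, -0.0]
ft_force: [-0.1, -0.7, -3.0]
grip_width: 0.247
grip_force: 79.1
```

```bash
python3 - <<'E'
from h import *
avg(2)
a=vision.camera("top"); b=vision.camera("scene"); a=cv2.resize(a[135:295,320:440],None,fx=3.5,fy=3.5,interpolation=cv2.INTER_CUBIC); b=cv2.resize(b[145:265,235:340],None,fx=3.5,fy=3.5,interpolation=cv2.INTER_CUBIC)
o=np.zeros((560,790,3),np.uint8); o[:a.shape[0],:a.shape[1]]=a; o[:b.shape[0],422:422+b.shape[1]]=b
cv2.imwrite("pics/t5.png",o[:,:,::-1])
print(tips(.106,0,.10))
E
```

```text
24.65 tips [-0.1069  0.0139] z 0.1252 F [ 0.06 -0.39 -2.16] tq [-0.021 -0.021  0.018]
(array([-21.28,  -1.35,   2.45]), 'turn about tool z deg', np.float64(-0.05), 'world shift', array([ 0.208 , -0.0469, -0.0249]))
```

View pics/t5.png

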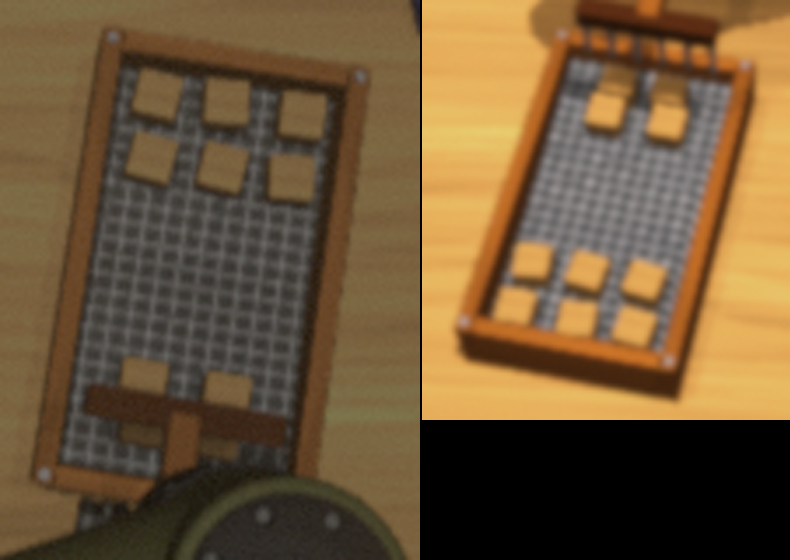

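The near third now has four single chunks: (145,375), (228,390) and two beside the rake head at (140,430), (220,445). The far half still holds the two rows of three. Next I'll set the tines between those rows and draw the middle row to the centre.

Request:
{"method": "step_arm", "body": {"plan": [[-4,-0.4,0,0,0,0,255],[-8,-0.8,0,0,0,0,255],[-12,-1.3,0,0,0,0,255],[-16,-1.3,0,0,0,0,255],[-20,-1.3,0,0,0,0,255],[-21.2,-1.3,2,0,0,0,255],[-21.2,-1.3,5,0,0,0,255],[-21.2,-1.3,6,0,0,0,255],[-21.2,-1.3,6,0,0,0,255],[-21.2,-1.3,6,0,0,0,255]]}}

```text
time_s: 25.8
position: [0.6099, -0.1199, 0.1553]
ee_rot: [0.079, 0.997, -0.0, 0.001]
ft_force: [-0.1, 0.4, -1.5]
grip_width: 0.244
grip_force: 79.1
```

```bash
python3 - <<'E'
from h import *
avg(2)
E
```

```text
25.85 tips [0.1057 0.0005] z 0.0676 F [-0.52  0.31 -1.49] tq [ 0.028 -0.076 -0.021]
```

Request:
{"method": "step_arm", "body": {"plan": [[0,0,0.4,0,0,0,255],[0,0,0.8,0,0,0,255],[0,0,1.1,0,0,0,255],[0,0,1.3,0,0,0,255],[0,0,1.3,0,0,0,255]]}}

```text
time_s: 26.4
position: [0.6094, -0.1195, 0.1405]
ee_rot: [0.079, 0.997, 0.0, -0.0]
ft_force: [0.2, 0.6, -2.7]
grip_width: 0.247
grip_force: 79.1
```

```bash
python3 - <<'E'
from h import *
avg(3)
E
```

```text
26.5 tips [0.1051 0.0007] z 0.0526 F [-0.28 -0.26 -2.33] tq [0.018 0.041 0.003]
```

Request:
{"method": "step_arm", "body": {"plan": [[0,0,0.5,0,0,0,255],[0,0,1.0,0,0,0,255],[0,0,1.35,0,0,0,255],[0,0,1.35,0,0,0,255],[0.5,0,1.35,0,0,0,255],[1.0,0,1.35,0,0,0,255],[1.5,0,1.35,0,0,0,255],[2.0,0,1.35,0,0,0,255],[2.5,0,1.35,0,0,0,255],[3.0,0,1.35,0,0,0,255],[3.5,0,1.35,0,0,0,255],[4.0,0,1.35,0,0,0,255],[4.5,0,1.35,0,0,0,255],[5.0,0,1.35,0,0,0,255],[5.5,0,1.35,0,0,0,255],[6.0,0,1.35,0,0,0,255],[6.5,0,1.35,0,0,0,255],[6.8,0,1.35,0,0,0,255],[6.8,0,1.35,0,0,0,255]]}}

```text
time_s: 28.45
position: [0.542, -0.1088, 0.1275]
ee_rot: [0.079, 0.997, 0.0, -0.0]
ft_force: [0.8, -0.4, -2.9]
grip_width: 0.247
grip_force: 79.1
```

```bash
python3 - <<'E'
from h import *
avg(2)
s=manip.state()
p=np.array([.5268,.2001,.25]); q=np.array([.046,.999,0,0]); R0=Rn.from_quat(s["ee_rot"])
r=R0.inv()*Rn.from_quat(q); print("lift 13cm; target shift",(R0.inv().apply(p-s["position"])*100).round(2),np.degrees(r.as_rotvec()).round(2))
E
```

```text
28.5 tips [0.0368 0.0007] z 0.0394 F [ 0.25  0.31 -2.02] tq [ 0.026 -0.022 -0.017]
lift 13cm; target shift [  6.39  30.27 -12.26] [ 0.   -0.02 -3.78]
```

Request:
{"method": "step_arm", "body": {"plan": [[-0.3,0,0,0,0,0,255],[-0.3,0,-3,0,0,0,255],[-0.3,0,-8,0,0,0,255],[0,0,-12.3,0,0,0,255],[1,4,-12.3,0,0,-1,255],[2,9,-12.3,0,0,-2,255],[3,14,-12.3,0,0,-3,255],[4,19,-12.3,0,0,-3.8,255],[5,24,-12.3,0,0,-3.8,255],[6,28,-12.3,0,0,-3.8,255],[6.4,30.3,-12.3,0,0,-3.8,255],[6.4,30.3,-12.3,0,0,-3.8,255],[6.4,30.3,-12.3,0,0,-3.8,255],[6.4,30.3,-12.3,0,0,-3.8,255]]}}

```text
time_s: 29.95
position: [0.5271, 0.1998, 0.2505]
ee_rot: [0.046, 0.999, -0.0, -0.0]
ft_force: [-0.5, -0.7, -1.7]
grip_width: 0.246
grip_force: 79.2
```

```bash
cat >> h.py <<'E'
def back(z):
    s=manip.state(); R0=Rn.from_quat(s["ee_rot"]); p=np.array([.5268,.2001,z]); r=R0.inv()*Rn.from_quat([.0459,.99895,0,0])
    print("shift",(R0.inv().apply(p-s["position"])*100).round(2),np.degrees(r.as_rotvec()).round(2))
E
python3 - <<'E'
from h import *
avg(2); back(.098)
a=vision.camera("top"); a=cv2.resize(a[130:310,225:435],None,fx=3.3,fy=3.3,interpolation=cv2.INTER_CUBIC)
cv2.imwrite("pics/t6.png",a[:,:,::-1])
E
```

```text
30.0 tips [-0.0263  0.3031] z 0.1625 F [ 0.05 -0.54 -1.86] tq [-0.001 -0.011  0.004]
shift [ 0.04  0.05 15.27] [ 0.01  0.01 -0.06]
```

View pics/t6.png

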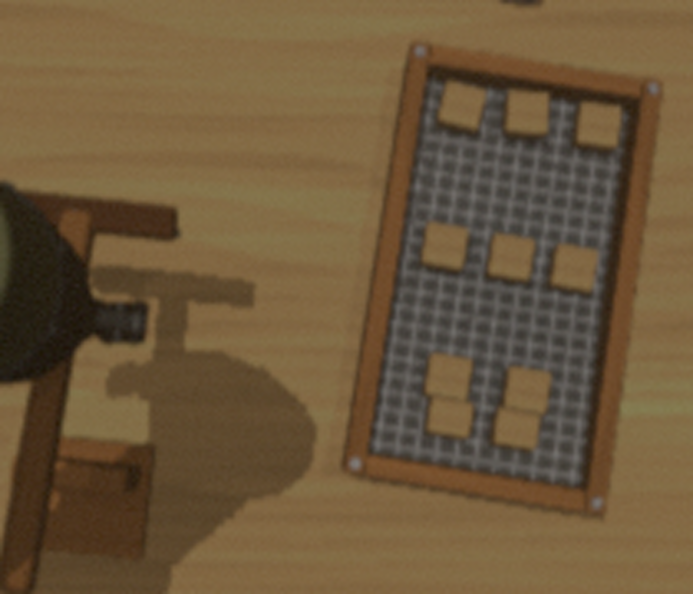

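The far row (462,106), (527,113), (598,126) and middle row (445,246), (511,257), (574,268) are in place. The four near-third chunks are at (447,375), (527,388), (450,415), (517,428). Since I can't view more pictures, I'll check numerically that the near pairs lie flat one behind the other.

```bash
python3 - <<'E'
from h import *
def zt(x): return .058+max(0,.012-x)*.097
im=cv2.imread("pics/t6.png")
for n,u,v in[("C1",447,375),("F1",450,415),("C2",527,388),("F2",517,428),("B1",445,246),("B2",511,257),("B3",574,268)]:
    z=.07
    for k in range(5): t=w2t(ray("top",225+u/3.3-.35,130+v/3.3-.35,z)); z=zt(t[0])
    print(n,(t*1e3).round(1))
# average scan along tray x through both pairs
g=vision.camera("top").astype(float); s=vision.camera("scene").astype(float)
for y in(.028,-.028):
  for nm,I in(("top",g),("scene",s)):
    print(nm,y)
    for x in np.arange(-.155,-.05,.005):
        v=[]
        for dy in(-.006,0,.006):
            w=t2w(x,y+dy,zt(x)); a,b=proj(nm,w); v.append(cv2.getRectSubPix(I.astype(np.float32),(1,1),(float(a),float(b)))[0,0])
        print(round(x*1e3),np.mean(v,0).round().astype(int).tolist(),end=" ")
    print()
E
```

```text
C1 [-85.9  32.3]
F1 [-115.8   25.5]
C2 [-85.4 -30. ]
F2 [-116.9  -26.6]
B1 [14.  48.8]
B2 [14.1 -3.7]
B3 [ 13.9 -53.8]
top 0.028
-155 [86, 63, 42] -150 [80, 76, 69] -145 [93, 88, 84] -140 [76, 71, 67] -135 [74, 67, 60] -130 [104, 83, 54] -125 [130, 104, 68] -120 [129, 103, 67] -115 [130, 104, 67] -110 [130, 104, 68] -105 [118, 94, 60] -100 [124, 101, 66] -95 [130, 105, 68] -90 [126, 99, 65] -85 [129, 102, 66] -80 [129, 103, 67] -75 [127, 101, 65] -70 [104, 89, 69] -65 [93, 89, 86] -60 [75, 72, 67] -55 [85, 82, 77] 
scene 0.028
-155 [192, 109, 38] -150 [142, 77, 28] -145 [91, 50, 20] -140 [90, 55, 28] -135 [141, 100, 57] -130 [205, 152, 83] -125 [228, 172, 90] -120 [232, 177, 92] -115 [232, 176, 92] -110 [220, 161, 83] -105 [188, 135, 68] -100 [200, 145, 74] -95 [226, 169, 88] -90 [228, 171, 89] -85 [229, 172, 90] -80 [231, 175, 92] -75 [226, 170, 90] -70 [195, 142, 75] -65 [126, 90, 49] -60 [90, 70, 52] -55 [100, 92, 86] 
top -0.028
-155 [90, 65, 41] -150 [78, 74, 67] -145 [95, 91, 86] -140 [77, 74, 68] -135 [72, 65, 57] -130 [104, 83, 54] -125 [130, 105, 68] -120 [127, 101, 65] -115 [130, 105, 68] -110 [130, 104, 67] -105 [118, 93, 61] -100 [125, 102, 67] -95 [130, 105, 68] -90 [127, 101, 66] -85 [129, 103, 67] -80 [129, 103, 66] -75 [127, 101, 66] -70 [101, 85, 66] -65 [88, 84, 80] -60 [77, 73, 69] -55 [81, 78, 74] 
scene -0.028
-155 [187, 106, 38] -150 [141, 77, 28] -145 [91, 50, 19] -140 [89, 54, 26] -135 [142, 100, 54] -130 [204, 151, 81] -125 [228, 171, 90] -120 [232, 176, 92] -115 [231, 175, 92] -110 [218, 160, 84] -105 [187, 135, 69] -100 [201, 146, 76] -95 [228, 171, 89] -90 [231, 174, 90] -85 [231, 175, 91] -80 [233, 177, 92] -75 [228, 171, 89] -70 [198, 143, 73] -65 [127, 89, 46] -60 [86, 65, 47] -55 [97, 88, 82]
```

The near pairs fit. The front chunks lie on their sides (27 mm long along x), flush with the ones behind and not overlapping. The tray is done, so I'll put the rake back.

Request:
{"method": "step_arm", "body": {"plan": [[0,0,4,0,0,0,255],[0,0,8,0,0,0,255],[0,0,11,0,0,0,255],[0,0,13.5,0,0,0,255],[0,0,14.7,0,0,0,255],[0,0,15.2,0,0,0,255],[0,0,15.5,0,0,0,255],[0,0,15.5,0,0,0,255],[0,0,15.5,0,0,0,255]]}}

```text
time_s: 31.1
position: [0.5274, 0.2008, 0.0969]
ee_rot: [0.046, 0.999, 0.001, 0.001]
ft_force: [-1.1, -0.1, -1.8]
grip_width: 0.249
grip_force: 79.2
```

```bash
python3 - <<'E'
from h import *
avg(3); back(.0885); print(manip.state()["position"])
E
```

```text
31.2 tips [-0.0262  0.3042] z 0.0086 F [-0.61 -0.23 -1.94] tq [-0.011  0.008 -0.012]
shift [ 0.03 -0.06  0.78] [0.05 0.05 0.02]
[0.52718855 0.20065628 0.0963384 ]
```

Request:
{"method": "step_arm", "body": {"plan": [[0,0,0.2,0,0,0,255],[0,0,0.4,0,0,0,255],[0,0,0.6,0,0,0,255],[0,0,0.7,0,0,0,255],[0,0,0.7,0,0,0,255],[0,0,0.7,0,0,0,255]]}}

```text
time_s: 31.85
position: [0.5269, 0.2004, 0.0885]
ee_rot: [0.046, 0.999, 0.0, -0.0]
ft_force: [0.3, 0.0, -2.1]
grip_width: 0.243
grip_force: 79.4
```

```bash
python3 - <<'E'
from h import *
avg(3); print(manip.state()["position"])
E
```

```text
31.95 tips [-0.0267  0.3038] z 0.0004 F [ 0.37  0.14 -2.33] tq [ 0.004 -0.016 -0.012]
[0.52687862 0.20038932 0.08847814]
```

Down another 0.8 mm, then release and retreat upward.

Request:
{"method": "step_arm", "body": {"plan": [[0,0,0.05,0,0,0,255],[0,0,0.08,0,0,0,255],[0,0,0.08,0,0,0,255],[0,0,0.08,0,0,0,200],[0,0,0.08,0,0,0,150],[0,0,0.08,0,0,0,80],[0,0,0.08,0,0,0,0],[0,0,0.08,0,0,0,0],[0,0,0.08,0,0,0,0],[0,0,0.08,0,0,0,0]], "grip_force": 20}}

```text
time_s: 33.0
position: [0.5269, 0.2004, 0.0877]
ee_rot: [0.046, 0.999, 0.0, -0.0]
ft_force: [0.7, 0.5, 0.7]
grip_width: 0.997
grip_force: 0.0
```

Request:
{"method": "step_arm", "body": {"plan": [[0,0,-1,0,0,0,0],[0,0,-3,0,0,0,0],[0,0,-7,0,0,0,0],[0,0,-11,0,0,0,0],[0,0,-11.2,0,0,0,0],[0,0,-11.2,0,0,0,0],[0,0,-11.2,0,0,0,0],[0,0,-11.2,0,0,0,0]]}}

```text
time_s: 33.8
position: [0.5264, 0.2002, 0.1984]
ee_rot: [0.046, 0.999, -0.001, -0.001]
ft_force: [1.3, 0.3, -1.1]
grip_width: 1.0
grip_force: 0.0
```

```bash
python3 - <<'E'
from h import *
s=manip.state(); print(s["time_s"],s["position"],s["grip_width"],s["ft_force"])
b=vision.camera("wrist"); a=cv2.imread("pics/w1.png")[:,:,::-1]
# head mask rows/cols, before vs after
for I in(a,b):
    c=I[235:290,245:400].astype(int); m=(c.sum(2)<170)&(c[:,:,0]>c[:,:,2]+15); ys,xs=np.nonzero(m); print(m.sum(),ys.min()+235,ys.max()+235,xs.min()+245,xs.max()+245,ys.mean()+235,xs.mean()+245)
d=np.abs(a.astype(int)-b)[:250].mean(); print("diff",d)
g0=cv2.cvtColor(np.ascontiguousarray(a[40:110,250:400]),cv2.COLOR_RGB2GRAY).astype(np.float32);g1=cv2.cvtColor(np.ascontiguousarray(b[40:110,250:400]),cv2.COLOR_RGB2GRAY).astype(np.float32); print(cv2.phaseCorrelate(g0,g1))
E
```

```text
33.8 [0.52643033 0.20016659 0.19839624] 1.000286402197074 [ 1.33869204  0.28986374 -1.1219168 ]
1197 249 287 258 399 257.89139515455304 324.16791979949875
1221 255 287 257 399 263.1605241605242 321.9549549549549
diff 9.515129166666666
((-0.33713263788065717, 0.2777489329470555), 0.1957793156747465)
```

The rake is back within about 1 mm of where it stood, so I'm handing in.

```bash
python3 -c "
from plant import manip
print(manip.finish_job())"
```

```text
the job is handed in; nothing more can be done
None
```

I handed the job in at about 34 s with no verdict returned: by my images and measurements the ten chunks lie singly (three far, three middle, four near), the floor force in the draw averaged 2–4 N wherever I sampled it, and the rake is back on its stand within about 1 mm of where it started.

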